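# Find the high point of a lift-cam spindle on bench centres

## Task

Two cam spindles from the analyser's tube lift are set up between bench centres, each with a sprung plunger and dial bearing on its cam. By its crank handle, turn the spindle with the blue crank until its cam holds the plunger pushed out as far as it goes (the highest reading of the swing), then let go and leave it standing there. Do not turn the spindle with the orange crank.

Things in the scene. Friction and masses are not known exactly. Their poses are not given: they have to be found in the camera images.
- blue_grip (a point): Centre of the blue crank's handle, a freely turning round sleeve 14 mm in diameter, 46 mm long, parallel to the spindle (its y axis): pinch it here from above, fingers closing across it. Circles point blue_axis at 75 mm radius. The 12 mm thick crank arm is centred 36 mm from here towards +y of blue_axis; the other end is free. About 2 to 4 N turns it; it stays where left.
- blue_axis (a point): Point on the blue-cranked spindle's axis, 75 mm above the counter, in blue_grip's plane. Frame fixed with the bolted-down rig: y along the spindle, x level, towards the plunger, z up. The crank starts leaning to -x, 30 to 50 degrees above level, and turns over the top towards +x, 137 degrees between stops; the cam's high point lies in between, and beyond it the plunger comes back.
- blue_plunger (a joint): Travel (m) of the blue-cranked rig's sprung plunger, a level 8 mm steel rod with red end cap and a 50 mm flat disc foot on the cam, pushed towards +x of blue_axis: 0 on the brass cam's base circle, 0.016 (its greatest) at the cam's nose. The red pointer on the dial above turns clockwise with it, 0 to 128 degrees. Light spring, 1 to 3 N.
- orange_grip (a point): Centre of the orange crank's handle, on the second rig, to be left alone. The rigs differ only in crank colour and may stand in either place. Each: base 200 x 230 mm, two grey stocks 97 mm high, centred 70 mm towards -y and 126 mm towards +y of the axis point, and a plunger housing with a dial, top 109 mm high, 85 mm towards +x and 73 mm towards +y of it.

How it is judged (in metres and radians):
At the end, for the whole second after the job is handed in: The blue-cranked rig's plunger rests within about 1.8 mm of its greatest travel (above 14.2 of 16 mm), still, and the orange crank's handle is within 15 mm of where it started (value of joint blue_plunger above 0.0142 m and velocity of joint blue_plunger between -0.003 and 0.003 m/s and distance of orange_grip from where it was at the start of the episode below 0.015 m); the robot touches nothing.
It fails at once if the orange crank is turned (its handle moves more than 15 mm) (distance of orange_grip from where it was at the start of the episode above 0.015 m).
It also fails if it takes over 45 s, if anything falls off the work surface, if the arm or the gripper's body presses on something with over 40 N, if the wrist force passes 120 N, or if a joint passes its speed limit or range.

## Robot

A 6-joint arm with a two-finger parallel gripper is mounted at the origin on the work surface. World frame = base frame: x ahead of the robot, y to its left, z up, the work surface at z = 0. Lengths are in mm, angles in rad, forces in N, time in s.
With the tool pointing down it reaches from about 300 to 850 mm from the base axis. Payload 4.2 kg.
Tool frame: the origin (TCP) lies at the very end of the fingers, on their centre line; the grasp point (between the pads) lies 19 mm behind it; z points along the fingers, y is the direction in which the jaws open and shut (so a half turn about z gives the same grasp; the last joint's range is limited). The gripper opens to 91 mm and grips with 3 to 60 N. Pads are 32 mm wide; open, the fingers measure 118 mm over their backs; the gripper's body (76 mm by 178 mm) begins 60 mm behind the grasp point.
Start: joints at [-1.329, 0.32, 1.565, -0, 1.257, -0.02], TCP at [148.824, -555.423, 213.976] pointing down, gripper open.
Joint ranges: [-3.11, 3.11], [-0.84, 2.01], [0.21, 2.61], [-1.34, 4.49], [0.05, 2.63], [-2.56, 2.56]. Speed limits (rad/s): [2.57, 2.57, 3.14, 3.14, 3.14, 3.14].

## Interface

Orientations are given as a unit quaternion [x, y, z, w].
In Python, from rig import r, cams gives the robot as it stands.
- The arm moves only by the tool apply_moves, never from a script. Its arguments are lists of equal length, an entry for each row: "claw": the finger opening in m, from 0 to 0.0912; "xyz": the shift along the tool's x, y, z in m, a list of three; "turn": the turn, a rotation vector about the tool's x, y, z in degrees, a list of three. In form: {"claw": [claw, ...], "xyz": [[tx, ty, tz], ...], "turn": [[wx, wy, wz], ...]}. A call has 1 to 20 rows; each row is the pose to reach, as a shift and turn from the pose commanded when the call began, along the tool's axes at that moment; what a row does not reach only later rows make up. A row lasts 1/12 s, in which the tool goes at most 41.7 mm and 7.16 degrees, less where a joint would pass 70% of its speed; a pose out of reach is approached as far as the arm can. A call with a gripper value outside its range is refused whole. The fingers move at their own pace and stop on an object; the grip force is fixed at half the most. Time passes only in rows, so rows that repeat a pose let the fingers close. It gives the time, the measured TCP pose, the force and the opening at its end, in the units of the state.
- r.get_obs(): the state, without advancing time (a new reading comes with each control period).
- cams.snapshot(name): name is "scene" or "top" or "wrist"; returns a dict with "color" (480x640x3 uint8, blue, green, red), "z_map" (480x640 float32, mm along the optical axis (not along the pixel's ray), 0 where there is no reading), "fov_y" (degrees; the focal length in pixels is half the picture's height over the tangent of half this angle, whatever the lens; pixels are square), "cx", "cy" (the principal point, pixels), "rvec" (rotation vector, rad) and "tvec" (3), from world to camera coordinates, as OpenCV has them; the wrist camera has in their place "mount" (4x4, takes a point from camera to tool coordinates, whose origin is the TCP and whose axes are the flange's). Camera axes: x right, y down, z forward; pixel columns grow to the right and rows downward; lengths in mm; the calibration is good to about 2 mm. The wrist camera is an equidistant fisheye: a pixel r from the principal point sees the ray r / f radians off the axis. A picture is of the moment at which its call begins: read the wrist's pose just before it.
- r.hand_in(): hands the job in, once; it reports no verdict.
The state is a dict: "clock": time; "joint_positions": joint angles; "joint_velocities": joint speeds; "effort": joint torques, N m; "eef_pos": TCP position; "tool_rot": TCP orientation; "ft_force": force on the tool from outside, world axes, zero at the start; "moment": the same for the moment, N m; "finger_gap": finger opening in mm.
Only numpy, scipy, OpenCV 4.12 (cv2) and the standard library are available. Lean on these libraries where they do the work, as an engineer would, in place of code of your own. Each camera call takes 0.05 s, during which the arm holds its last target.

## Working session

There is one attempt and no reset: what is moved stays moved. The work goes in short steps, Python scripts to look and compute and a tool call to move; the robot and the scene stay as the last step left them, time stands still between calls to the robot, and variables do not carry over. Pictures are saved under pics/ and viewed, and the job is handed in when it is done.

Besides the shell and the picture viewer there is one more tool, called after "Call:" as name(argument=value, ...) on one line, values as JSON. apply_moves: Moves the arm, as the interface text tells. Its arguments: {"type":"object","properties":{"claw":{"type":"array","items":{"type":"number"}},"xyz":{"type":"array","items":{"type":"array","items":{"type":"number"}}},"turn":{"type":"array","items":{"type":"array","items":{"type":"number"}}}},"required":["claw","xyz","turn"]}

```bash
mkdir -p pics
python3 - <<'E'
from rig import r,cams
import cv2,numpy as np,pickle
o=r.get_obs();print(o)
for n in("scene","top","wrist"):
    s=cams.snapshot(n);cv2.imwrite(f"pics/{n}0.png",s["color"]);pickle.dump(s,open(f"{n}0.pkl","wb"))
    print(n,{k:v for k,v in s.items() if k not in("color","z_map")})
E
```

```text
{'clock': 0.0, 'joint_positions': array([-1.32902507e+00,  3.20295422e-01,  1.56571483e+00,  7.41414730e-06,
        1.25739530e+00, -2.00246219e-02]), 'joint_velocities': array([-0.00208297, -0.00085616,  0.00050986,  0.00126251,  0.00216181,
       -0.00081975]), 'effort': array([ 3.81852311e-03, -4.12460375e+01, -2.31970918e+01,  7.31383986e-02,
        4.55560943e-02, -1.38817222e-04]), 'eef_pos': array([ 148.68263773, -554.90091729,  213.10437152]), 'tool_rot': array([ 9.91444833e-01,  1.30523262e-01, -9.67912276e-05, -9.01271745e-04]), 'ft_force': array([-0.11012809, -0.16714843, -0.0285048 ]), 'moment': array([ 0.04192575, -0.03293487, -0.03393696]), 'finger_gap': 91.16349484410708}
scene {'fov_y': 52.32223980199238, 'cx': 323.03846916138167, 'cy': 227.80550713850374, 'rvec': array([ 1.93300633,  1.80539886, -0.54164764]), 'tvec': array([ -29.07297508, -336.67856982, 1172.98021437])}
top {'fov_y': 47.05143067873162, 'cx': 319.4382850108502, 'cy': 244.4342226377113, 'rvec': array([ 2.18792973, -2.18427893,  0.06886034]), 'tvec': array([  -6.39139151,  540.63221136, 1021.11099992])}
wrist {'fov_y': 65.70646984690485, 'cx': 318.3792821655649, 'cy': 243.36969377466065, 'mount': array([[ 7.61338097e-04, -9.66433222e-01, -2.56916812e-01,
         7.25949134e+01],
       [ 9.99999236e-01,  9.86025201e-04, -7.45727749e-04,
         8.07760351e-01],
       [ 9.74022522e-04, -2.56916048e-01,  9.66433234e-01,
        -1.70802336e+02],
       [ 0.00000000e+00,  0.00000000e+00,  0.00000000e+00,
         1.00000000e+00]])}
```

View pics/scene0.png

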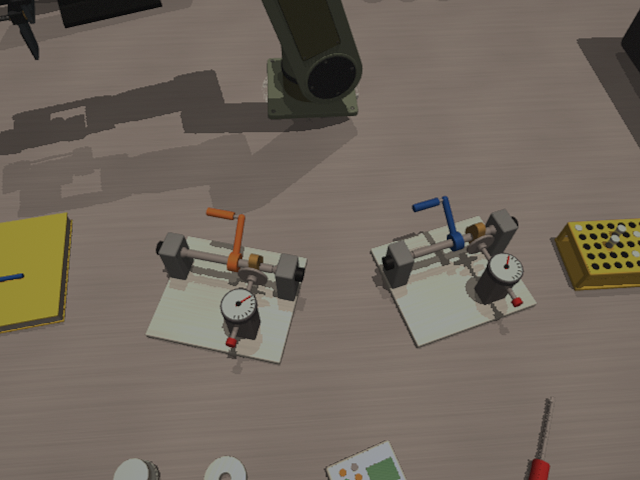

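View pics/top0.png

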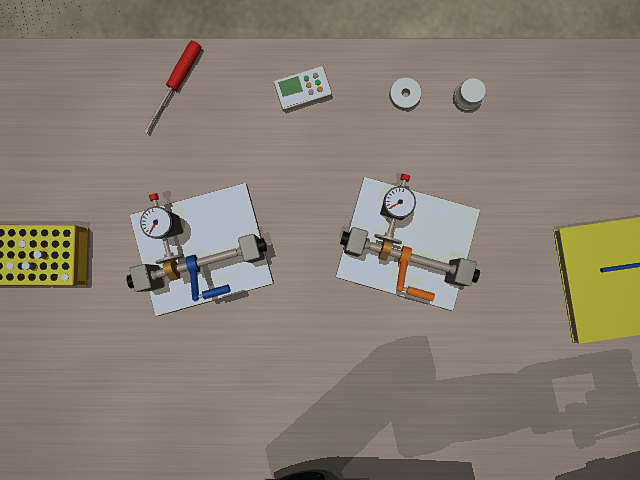

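The blue rig is left in the top view (handle about px 215,293, hub 193,265, dial 157,222) and right in the scene view (handle 426,205). The orange rig stands on the other side.

```bash
cat > h.py <<'E'
import numpy as np,cv2
def cloud(s):
    f=240/np.tan(np.radians(s["fov_y"]/2)); z=s["z_map"].astype(float)
    v,u=np.mgrid[:480,:640]
    P=np.stack([(u-s["cx"])/f*z,(v-s["cy"])/f*z,z],-1)
    R=cv2.Rodrigues(s["rvec"])[0]
    return (P-s["tvec"])@R   # R^T(P-t)
def proj(s,p):
    f=240/np.tan(np.radians(s["fov_y"]/2)); K=np.array([[f,0,s["cx"]],[0,f,s["cy"]],[0,0,1]])
    return cv2.projectPoints(np.asarray(p,float).reshape(-1,3),s["rvec"],s["tvec"],K,None)[0].reshape(-1,2)
E
python3 - <<'E'
import pickle
from h import *
for n,box in(("top",(125,180,275,320)),("scene",(370,185,540,345))):
    s=pickle.load(open(n+"0.pkl","rb"));W=cloud(s);c=s["color"];hsv=cv2.cvtColor(c,cv2.COLOR_BGR2HSV)
    m=np.zeros((480,640),bool);m[box[1]:box[3],box[0]:box[2]]=1
    m&=s["z_map"]>0
    blue=m&(hsv[...,0]>100)&(hsv[...,0]<130)&(hsv[...,1]>150)
    B=W[blue];print(n,len(B));
    vv,uu=np.where(blue)
    np.set_printoptions(precision=1,suppress=True)
    for i in range(0,len(B),max(1,len(B)//45)):print(uu[i],vv[i],B[i])
    # stocks tops
    g=m&(abs(W[...,2]-97)<4)
    k,l,st,ce=cv2.connectedComponentsWithStats(g.astype(np.uint8))
    for i in range(1,k):
        if st[i,4]>25: print("z97",st[i],W[l==i].mean(0),c[l==i].mean(0))
    base=m&(W[...,2]<40)&(W[...,2]>3)&(hsv[...,1]<60)
    for i in [base]:
        P=W[i][:,:2].astype(np.float32);print("base z",np.median(W[i][:,2]),len(P),cv2.minAreaRect(P))
    red=m&((hsv[...,0]<6)|(hsv[...,0]>174))&(hsv[...,1]>180)
    k,l,st,ce=cv2.connectedComponentsWithStats(red.astype(np.uint8))
    for i in range(1,k):
        if st[i,4]>8: print("red",st[i],W[l==i].mean(0))
    x0,y0,x1,y1=box
    cv2.imwrite(f"pics/{n}crop.png",cv2.resize(c[y0:y1,x0:x1],None,fx=4,fy=4,interpolation=cv2.INTER_CUBIC)[:600,:800])
E
```

```text
top 547
261 239 [545.8  97.7  82.3]
186 257 [513.7 229.9  82.6]
187 258 [511.8 227.1  86.5]
188 259 [510.  225.1  87.4]
190 260 [508.2 220.8  90.5]
192 261 [506.4 217.5  89.5]
195 262 [504.7 212.2  89.9]
188 264 [501.2 224.6  88.9]
191 265 [499.5 219.6  87.6]
193 266 [497.6 215.3  91.1]
195 267 [495.9 212.   89.8]
195 268 [494.2 212.1  89.3]
195 269 [492.5 212.2  89. ]
196 270 [490.7 210.4  88.9]
197 271 [489.1 210.5  80.7]
194 273 [485.3 211.9  97.4]
193 275 [481.8 212.6 101.6]
193 277 [478.4 212.1 103.4]
193 279 [474.9 212.2 102.5]
193 281 [471.5 211.4 106. ]
193 283 [468.1 210.4 110.1]
193 285 [464.7 209.7 112.8]
195 286 [463.  206.6 111.2]
194 287 [461.3 207.4 115.1]
226 287 [461.6 150.6 128.8]
217 288 [459.8 167.  121.7]
192 289 [457.9 211.  113.9]
217 289 [458.1 166.3 124.9]
229 289 [458.2 145.9 126.4]
212 290 [456.5 174.3 127. ]
224 290 [456.5 154.1 127.3]
204 291 [454.7 188.4 123.8]
216 291 [454.9 167.1 129.3]
228 291 [454.8 147.8 124.6]
206 292 [453.1 184.6 125.7]
218 292 [453.2 164.2 126.9]
195 293 [451.3 204.1 121.1]
211 293 [451.5 175.7 127.9]
223 293 [451.5 155.7 127.7]

[... 1957 characters left out ...]
 88.9]
462 242 [510.7 226.9  87.5]
454 244 [510.  214.8  81.2]
456 245 [515.3 215.8  86.4]
458 246 [515.1 220.2  82.4]
458 247 [516.8 220.   81.9]
458 248 [517.3 220.5  79.4]
453 250 [513.9 215.3  68. ]
z97 [491 209  28  25 389] [478.8 305.6  97.9] [86.4 92.1 96.2]
z97 [447 220  10  11  53] [482.3 213.   97. ] [87.1 56.  36.1]
z97 [470 225  23  19 118] [505.5 256.8  97.2] [55.7 68.4 80.1]
z97 [388 240  27  27 440] [531.9 117.6  98.1] [ 91.8  98.  101.8]
z97 [487 264  29  22  77] [588.6 262.8  97.5] [25.6 25.9 27.6]
base z 13.285430106628812 11062 ((490.2945861816406, 253.5969696044922), (343.88482666015625, 360.19671630859375), 82.74317932128906)
red [512 298  10   9  60] [622.8 289.6  81.5]
```

View pics/topcrop.png

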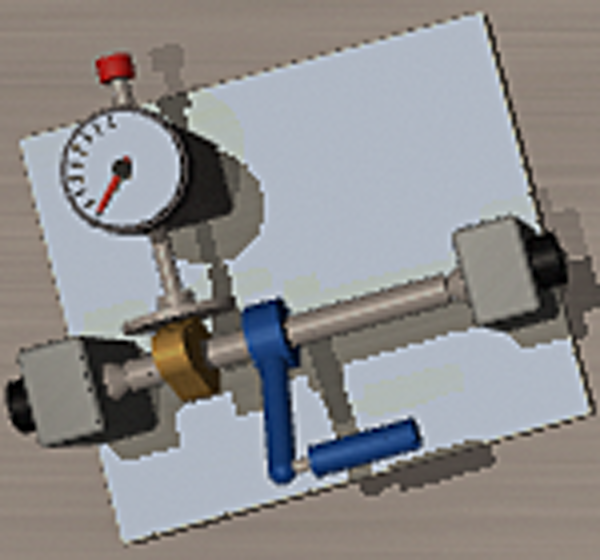

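View pics/scenecrop.png

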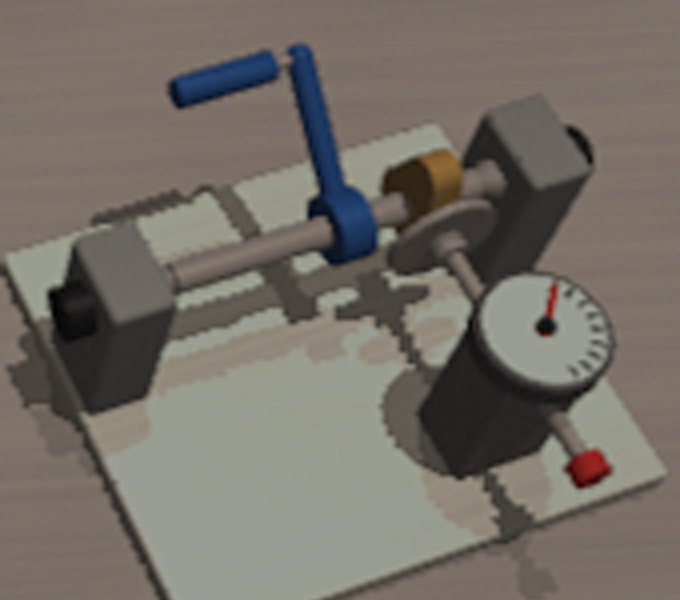

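Run:
```python
import pickle
from h import *
from scipy.optimize import least_squares
from scipy.spatial.transform import Rotation as R
np.set_printoptions(precision=1,suppress=True)
s1=np.array([531,117.5]);s2=np.array([478.2,305.6]);y=(s2-s1)/np.linalg.norm(s2-s1);x=np.array([y[1],-y[0]])
A=s1+70*y;A2=s2-126*y;print(A,A2,x,y);A=(A+A2)/2
for n in("top","scene"):
    s=pickle.load(open(n+"0.pkl","rb"));W=cloud(s);hsv=cv2.cvtColor(s["color"],cv2.COLOR_BGR2HSV)
    m=(hsv[...,0]>100)&(hsv[...,0]<130)&(hsv[...,1]>150)&(s["z_map"]>0)&(abs(W[...,0]-455)<40)&(abs(W[...,1]-170)<60)
    P=W[m];L=np.c_[(P[:,:2]-A)@x,(P[:,:2]-A)@y,P[:,2]-75]
    L=L[(L[:,1]<27)&(L[:,1]>-40)]
    f=least_squares(lambda q:np.hypot(L[:,0]-q[0],L[:,2]-q[1])-7,[-60,46],loss="soft_l1")
    print(n,len(L),f.x,np.hypot(*f.x),np.degrees(np.arctan2(f.x[1],-f.x[0])),"y span",L[:,1].min(),L[:,1].max(),"rms",np.sqrt(np.mean(f.fun**2)))
    print(np.r_[A+x*f.x[0],75+f.x[1]])
from rig import r
o=r.get_obs();Rt=R.from_quat(o["tool_rot"]);M=Rt.as_matrix();print(M)
Rg=np.c_[np.r_[y,0],np.r_[x,0],[0,0,-1]]
print("turn",np.degrees((Rt.inv()*R.from_matrix(Rg)).as_rotvec()))
g=np.r_[A-60*x,200];print("shift",M.T@(g-o["eef_pos"]))
```

```text
[512.1 184.9] [512.3 184.3] [1.  0.3] [-0.3  1. ]
top 202 [-60.5  45.4] 75.61188311578947 36.872786120177324 y span -22.67445515793202 22.75649643298906 rms 1.2298347362431246
[453.9 168.2 120.4]
scene 174 [-61.3  46.6] 77.0170930614173 37.20426980523758 y span -22.211725036448744 21.979087932924653 rms 1.3943932003001847
[453.1 168.  121.6]
[[ 1.   0.3 -0. ]
 [ 0.3 -1.   0. ]
 [-0.  -0.  -1. ]]
turn [ -0.1  -0.1 -90.7]
shift [ 482.5 -619.6   14.1]
```

Call:
apply_moves(claw=[0.06,0.06,0.06,0.06,0.06,0.06,0.06,0.06,0.06,0.06,0.06,0.06,0.06,0.06,0.06,0.06,0.06,0.06,0.06,0.06], xyz=[[0.4825,-0.6196,-0.03],[0.4825,-0.6196,-0.03],[0.4825,-0.6196,-0.03],[0.4825,-0.6196,-0.03],[0.4825,-0.6196,-0.03],[0.4825,-0.6196,-0.03],[0.4825,-0.6196,-0.03],[0.4825,-0.6196,-0.03],[0.4825,-0.6196,-0.03],[0.4825,-0.6196,-0.03],[0.4825,-0.6196,-0.03],[0.4825,-0.6196,-0.03],[0.4825,-0.6196,-0.03],[0.4825,-0.6196,-0.03],[0.4825,-0.6196,-0.03],[0.4825,-0.6196,-0.03],[0.4825,-0.6196,-0.03],[0.4825,-0.6196,-0.03],[0.4825,-0.6196,-0.03],[0.4825,-0.6196,-0.03]], turn=[[0,0,-90.7],[0,0,-90.7],[0,0,-90.7],[0,0,-90.7],[0,0,-90.7],[0,0,-90.7],[0,0,-90.7],[0,0,-90.7],[0,0,-90.7],[0,0,-90.7],[0,0,-90.7],[0,0,-90.7],[0,0,-90.7],[0,0,-90.7],[0,0,-90.7],[0,0,-90.7],[0,0,-90.7],[0,0,-90.7],[0,0,-90.7],[0,0,-90.7]])

```text
clock: 1.82
eef_pos: [456.8, 173.4, 243.5]
tool_rot: [0.602, 0.799, 0.002, -0.0]
ft_force: [0.1, 0.2, -0.3]
finger_gap: 59.8
```

```bash
cat > st.py <<'E'
from rig import r,cams
from h import *
from scipy.spatial.transform import Rotation as R
np.set_printoptions(precision=2,suppress=True)
A=np.array([512.2,184.6]);y=np.array([-.2703,.9628]);x=np.array([.9628,.2703])
def loc(p): d=np.asarray(p)[:2]-A; return np.array([d@x,d@y,p[2]-75])
o=r.get_obs();Rt=R.from_quat(o["tool_rot"])
Rg=np.c_[np.r_[y,0],np.r_[x,0],[0,0,-1]]
print("t",o["clock"],"tcp local",loc(o["eef_pos"]),"F",o["ft_force"],"gap",o["finger_gap"],"turn needed",np.degrees((Rt.inv()*R.from_matrix(Rg)).as_rotvec()))
E
python3 - <<'E'
from st import *
s=cams.snapshot("wrist");cv2.imwrite("pics/w1.png",s["color"])
exec(open("st.py").read())
E
```

```text
t 1.8167 tcp local [-56.33   4.16 168.52] F [ 0.09  0.17 -0.3 ] gap 59.83018857842659 turn needed [ 0.14 -0.14  0.3 ]
t 1.8667 tcp local [-58.73   1.76 168.25] F [-0.43 -0.74 -0.55] gap 59.83496816170977 turn needed [-0.04 -0.    0.27]
```

View pics/w1.png

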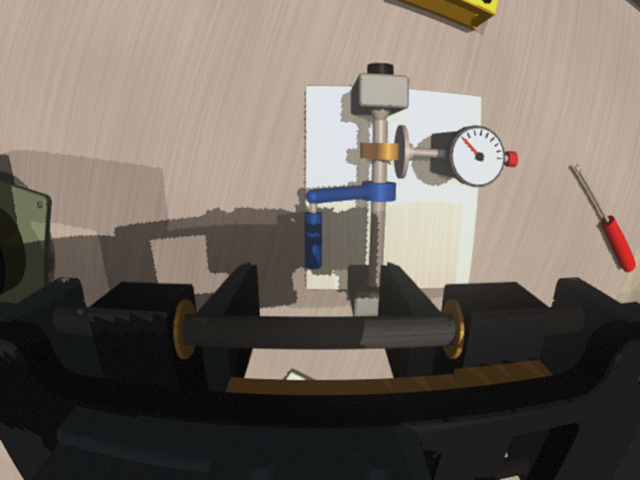

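The wrist view shows the handle at px (314,240), between the fingers, and the dial needle at its start position. I'll descend and close.

Call:
apply_moves(claw=[0.06,0.06,0.06,0.06,0.06,0.06,0.06,0.06,0.06], xyz=[[0,0,0.02],[0,0,0.05],[0,0,0.08],[0,0,0.105],[0,0,0.125],[0,0,0.137],[0,0,0.142],[0,0,0.142],[0,0,0.142]], turn=[[0,0,0],[0,0,0],[0,0,0],[0,0,0],[0,0,0],[0,0,0],[0,0,0],[0,0,0],[0,0,0]])

```text
clock: 2.62
eef_pos: [454.7, 167.3, 102.5]
tool_rot: [0.604, 0.797, 0.0, 0.0]
ft_force: [-0.4, -0.5, -0.5]
finger_gap: 59.7
```

Run:
```python
from st import *
s=cams.snapshot("wrist");cv2.imwrite("pics/w2.png",s["color"])
```

```text
t 2.6167 tcp local [-60.04  -1.06  27.48] F [-0.45 -0.52 -0.45] gap 59.66285896878158 turn needed [ 0.03  0.01 -0.03]
```

View pics/w2.png

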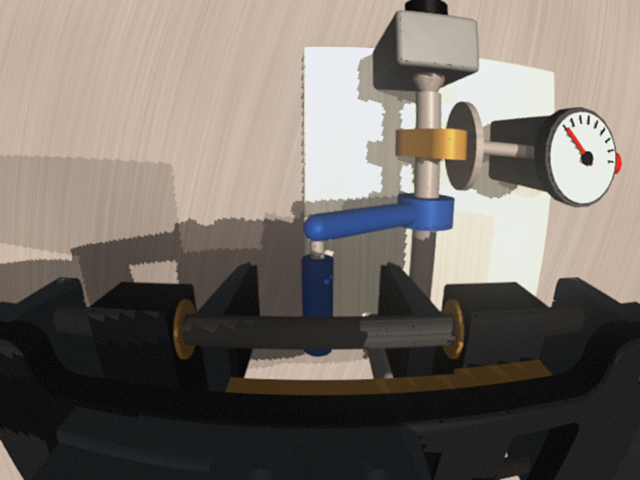

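The handle sits centred between the fingers at px (318,300). Closing on it now.

Call:
apply_moves(claw=[0.0,0.0,0.0,0.0,0.0,0.0,0.0,0.0], xyz=[[0,0,0],[0,0,0],[0,0,0],[0,0,0],[0,0,0],[0,0,0],[0,0,0],[0,0,0]], turn=[[0,0,0],[0,0,0],[0,0,0],[0,0,0],[0,0,0],[0,0,0],[0,0,0],[0,0,0]])

```text
clock: 3.33
eef_pos: [454.2, 167.9, 101.9]
tool_rot: [0.604, 0.797, -0.0, -0.0]
ft_force: [-0.4, -0.8, 1.1]
finger_gap: 13.1
```

Run:
```python
from st import *
# arc plan in tool coords (x=rig y, y=rig x, z=down), angle a above -x level
a0=37.
for a in list(range(40,175,5)):
    d=lambda q:np.array([-75*np.cos(np.radians(q)),75*np.sin(np.radians(q))])
    v=d(a)-d(a0);print(a,"ty %.1f tz %.1f"%(v[0],-v[1]))
```

```text
t 3.3333 tcp local [-60.32  -0.44  26.87] F [-0.39 -0.76  1.08] gap 13.08753578540051 turn needed [-0.04  0.01  0.02]
40 ty 2.4 tz -3.1
45 ty 6.9 tz -7.9
50 ty 11.7 tz -12.3
55 ty 16.9 tz -16.3
60 ty 22.4 tz -19.8
65 ty 28.2 tz -22.8
70 ty 34.2 tz -25.3
75 ty 40.5 tz -27.3
80 ty 46.9 tz -28.7
85 ty 53.4 tz -29.6
90 ty 59.9 tz -29.9
95 ty 66.4 tz -29.6
100 ty 72.9 tz -28.7
105 ty 79.3 tz -27.3
110 ty 85.5 tz -25.3
115 ty 91.6 tz -22.8
120 ty 97.4 tz -19.8
125 ty 102.9 tz -16.3
130 ty 108.1 tz -12.3
135 ty 112.9 tz -7.9
140 ty 117.4 tz -3.1
145 ty 121.3 tz 2.1
150 ty 124.8 tz 7.6
155 ty 127.9 tz 13.4
160 ty 130.4 tz 19.5
165 ty 132.3 tz 25.7
170 ty 133.8 tz 32.1
```

Call:
apply_moves(claw=[0.0,0.0,0.0,0.0,0.0,0.0,0.0], xyz=[[0,0.0024,-0.0031],[0,0.0069,-0.0079],[0,0.0117,-0.0123],[0,0.0169,-0.0163],[0,0.0224,-0.0198],[0,0.0224,-0.0198],[0,0.0224,-0.0198]], turn=[[0,0,0],[0,0,0],[0,0,0],[0,0,0],[0,0,0],[0,0,0],[0,0,0]])

```text
clock: 3.92
eef_pos: [477.5, 174.5, 122.5]
tool_rot: [0.604, 0.797, 0.001, 0.001]
ft_force: [1.1, 0.4, 0.6]
finger_gap: 13.1
```

```bash
cat > look.py <<'E'
import sys,pickle
from st import *
n=sys.argv[1]
w=cams.snapshot("wrist")["color"];s=cams.snapshot("top");t=s["color"]
hsv=cv2.cvtColor(t,cv2.COLOR_BGR2HSV);W=cloud(s)
m=np.zeros((480,640),bool);m[170:215,130:185]=1
red=m&((hsv[...,0]<6)|(hsv[...,0]>174))&(hsv[...,1]>150)&(s["z_map"]>0)&(W[...,2]<100)
print("cap",red.sum(),loc(np.median(W[red],0)) if red.sum() else None)
d=cv2.resize(w[60:260,260:640],(760,400),interpolation=cv2.INTER_CUBIC)
e=cv2.resize(t[180:280,125:275],(300,200),interpolation=cv2.INTER_CUBIC)
im=np.zeros((600,760,3),np.uint8);im[:400]=d;im[400:,:300]=e;cv2.imwrite(f"pics/{n}.png",im)
E
python3 look.py a1
```

```text
t 3.9167 tcp local [-36.13  -0.39  47.5 ] F [1.06 0.37 0.57] gap 13.146260066979796 turn needed [ 0.17 -0.    0.02]
cap 45 [138.05  72.58   6.69]
```

View pics/a1.png

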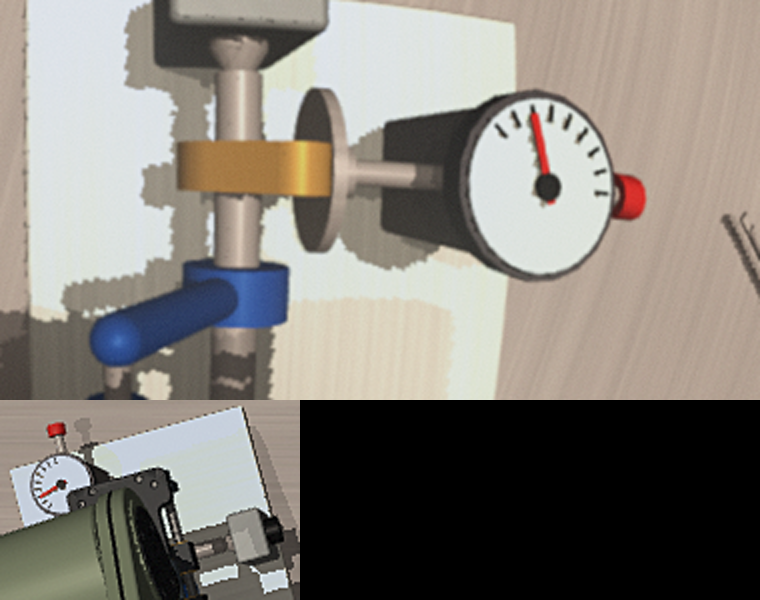

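The needle has moved clockwise by about a tick and the cap has gone about 4 mm from its start. I'll continue.

Call:
apply_moves(claw=[0.0,0.0,0.0,0.0,0.0,0.0,0.0,0.0], xyz=[[0,0.0058,-0.003],[0,0.0118,-0.0055],[0,0.0181,-0.0075],[0,0.0245,-0.0089],[0,0.031,-0.0098],[0,0.0375,-0.0101],[0,0.0375,-0.0101],[0,0.0375,-0.0101]], turn=[[0,0,0],[0,0,0],[0,0,0],[0,0,0],[0,0,0],[0,0,0],[0,0,0],[0,0,0]])

```text
clock: 4.68
eef_pos: [513.4, 184.6, 131.5]
tool_rot: [0.604, 0.797, 0.001, 0.001]
ft_force: [0.7, 0.8, -6.2]
finger_gap: 13.6
```

```bash
python3 look.py a2
```

```text
t 4.6833 tcp local [ 1.12 -0.33 56.53] F [ 0.71  0.84 -6.15] gap 13.57996836316025 turn needed [ 0.1  -0.01  0.01]
cap 46 [146.63  72.05   6.86]
```

View pics/a2.png

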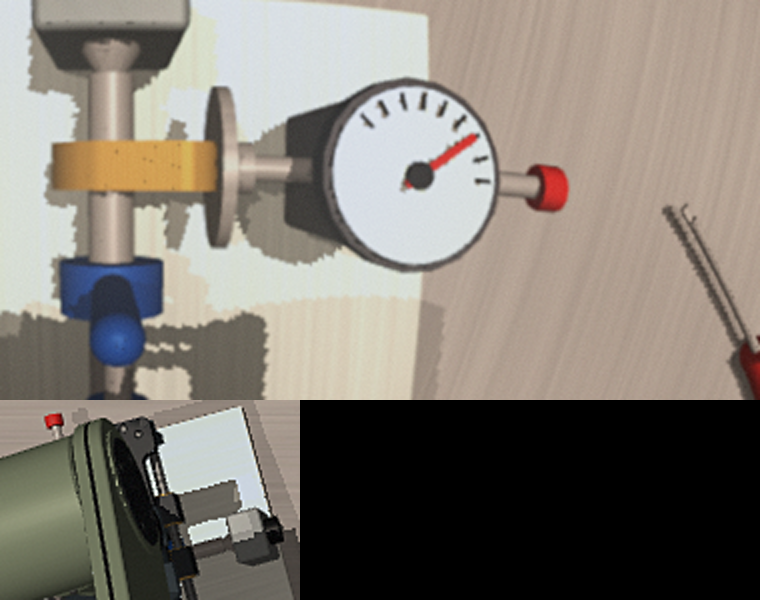

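Call:
apply_moves(claw=[0.0,0.0,0.0,0.0,0.0,0.0], xyz=[[0,0.0065,0.001],[0,0.013,0.002],[0,0.0194,0.0034],[0,0.0256,0.0054],[0,0.0256,0.0054],[0,0.0256,0.0054]], turn=[[0,0,0],[0,0,0],[0,0,0],[0,0,0],[0,0,0],[0,0,0]])

```text
clock: 5.28
eef_pos: [538.2, 191.5, 126.3]
tool_rot: [0.604, 0.797, 0.001, 0.001]
ft_force: [0.3, 2.0, -2.5]
finger_gap: 13.4
```

```bash
python3 look.py a3
```

```text
t 5.2833 tcp local [26.89 -0.37 51.27] F [ 0.32  2.   -2.5 ] gap 13.448055207153297 turn needed [ 0.13 -0.    0.01]
cap 0 None
```

View pics/a3.png

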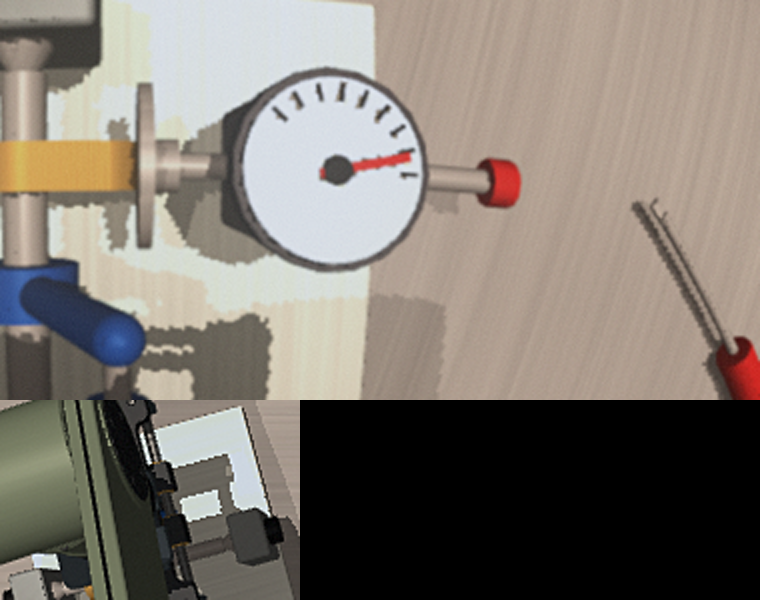

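The needle is almost past the 8th of 9 ticks, about 14.3 mm. Going on to about 120°.

Call:
apply_moves(claw=[0.0,0.0,0.0,0.0,0.0], xyz=[[0,0.003,0.0012],[0,0.0061,0.0025],[0,0.0119,0.0055],[0,0.0119,0.0055],[0,0.0119,0.0055]], turn=[[0,0,0],[0,0,0],[0,0,0],[0,0,0],[0,0,0]])

```text
clock: 5.8
eef_pos: [549.1, 194.6, 120.7]
tool_rot: [0.604, 0.797, 0.001, 0.0]
ft_force: [0.8, 1.8, -1.5]
finger_gap: 13.4
```

```bash
python3 look.py a4
```

```text
t 5.8 tcp local [38.24 -0.37 45.66] F [ 0.77  1.77 -1.51] gap 13.380026105294942 turn needed [ 0.07 -0.    0.02]
cap 0 None
```

View pics/a4.png

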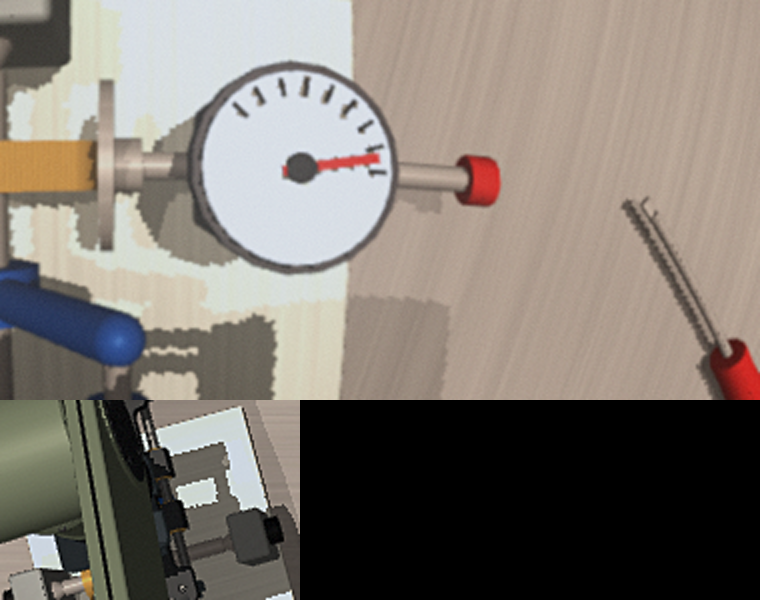

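The needle is now midway between the last two ticks, about 15.2 mm and still rising. Another ~8°.

Call:
apply_moves(claw=[0.0,0.0,0.0,0.0,0.0], xyz=[[0,0.0028,0.0017],[0,0.0055,0.0035],[0,0.0087,0.0059],[0,0.0087,0.0059],[0,0.0087,0.0059]], turn=[[0,0,0],[0,0,0],[0,0,0],[0,0,0],[0,0,0]])

```text
clock: 6.32
eef_pos: [557.2, 196.9, 114.7]
tool_rot: [0.604, 0.797, 0.0, 0.0]
ft_force: [-0.7, 1.3, -1.2]
finger_gap: 13.3
```

```bash
python3 look.py a5
```

```text
t 6.3167 tcp local [46.62 -0.36 39.74] F [-0.7   1.35 -1.16] gap 13.27845822826728 turn needed [ 0.04 -0.    0.01]
cap 0 None
```

View pics/a5.png

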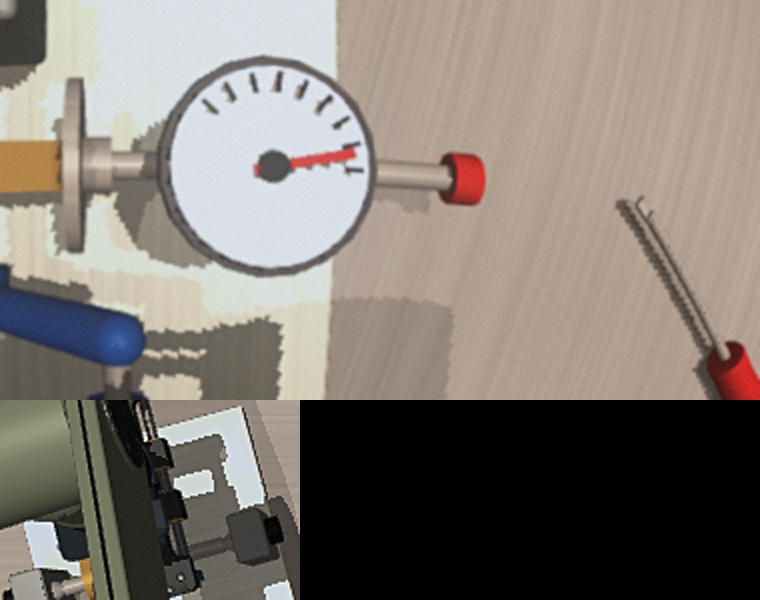

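```bash
cat > meas.py <<'E'
from h import *
f=240/np.tan(np.radians(65.70646984690485/2));cx,cy=318.379,243.370
M=np.array([[7.61338097e-04,-9.66433222e-01,-2.56916812e-01,72.5949],[9.99999236e-01,9.86e-4,-7.457e-4,.80776],[9.74e-4,-.256916,.966433,-170.802]])
def ray(u,v):
    d=np.array([u-cx,v-cy]);rr=np.hypot(*d);t=rr/f
    return np.array([*(np.sin(t)*d/rr),np.cos(t)])
def onplane(u,v,tcp,z): # local frame (x,y,z above axis); tool x=+ly, y=+lx, z=-lz
    o=M[:,3];d=M[:,:3]@ray(u,v)
    o=np.array([o[1],o[0],-o[2]])+tcp;d=np.array([d[1],d[0],-d[2]])
    return o+d*(z-o[2])/d[2]
def crop(n):return cv2.imread(f"pics/{n}.png")[:400]
def red(im,tcp):
    hsv=cv2.cvtColor(im,cv2.COLOR_BGR2HSV)
    m=(((hsv[...,0]<7)|(hsv[...,0]>173))&(hsv[...,1]>150)&(hsv[...,2]>90)).astype(np.uint8)
    k,l,st,ce=cv2.connectedComponentsWithStats(m);out=[]
    for i in range(1,k):
        if st[i,4]>150:
            v,u=np.where(l==i);out.append((st[i],u/2+260-.25,v/2+60-.25))
    return out
E
python3 - <<'E'
from meas import *
np.set_printoptions(precision=2,suppress=True)
T={"a1":(-36.13,-.39,47.5),"a2":(1.12,-.33,56.53),"a3":(26.89,-.37,51.27),"a4":(38.24,-.37,45.66),"a5":(46.62,-.36,39.74)}
tk={"a3":[(280,113),(300,103),(320,91),(342,91),(363,97),(382,112),(398,131),(407,152),(409,175)],"a4":[(239,109),(375,148),(377,173)],"a5":[(209,106),(351,146),(353,170)],"a2":[(368,121),(381,105),(483,181)]}
hub={"a1":(548,187),"a2":(420,176),"a3":(338,170),"a4":(301,168),"a5":(273,166)}
for n,t in T.items():
    t=np.array(t);c=onplane(hub[n][0]/2+260,hub[n][1]/2+60,t,34+2)
    print(n,"hub",c)
    for p in tk.get(n,[]):
        q=onplane(p[0]/2+260,p[1]/2+60,t,34);d=q-c
        print("  tick %.1f r %.1f"%(np.degrees(np.arctan2(d[1],d[0])),np.hypot(*d[:2])))
    for st,u,v in red(crop(n),t):
        P=np.array([onplane(a,b,t,36) for a,b in zip(u,v)])-c
        r=np.hypot(P[:,0],P[:,1])
        if r.min()<16:
            k=r>r.max()*.6;w=P[k].mean(0);print("  needle %.1f r %.1f"%(np.degrees(np.arctan2(w[1],w[0])),r.max()))
        else:
            Q=np.array([onplane(a,b,t,4) for a,b in zip(u,v)]);print("  cap",Q.mean(0),Q[:,0].min(),Q[:,0].max(),"rel hub",Q.mean(0)-c)
E
```

```text
a1 hub [82.23 74.64 36.  ]
  needle 106.8 r 21.1
  cap [139.29  75.13   4.  ] 131.94390012208984 145.73652559234674 rel hub [ 57.06   0.5  -32.  ]
a2 hub [83.33 74.59 36.  ]
  tick 136.8 r 20.3
  tick 120.9 r 21.7
  tick 0.3 r 20.8
  needle 38.0 r 20.7
  cap [147.94  75.2    4.  ] 140.7863891973743 153.9216610843152 rel hub [ 64.62   0.61 -32.  ]
a3 hub [83.85 74.66 36.  ]
  tick 137.1 r 20.6
  tick 120.3 r 19.5
  tick 102.6 r 20.9
  tick 86.2 r 20.8
  tick 70.0 r 20.9
  tick 52.1 r 20.4
  tick 33.6 r 20.6
  tick 16.8 r 20.7
  tick -0.3 r 20.6
  needle 14.3 r 20.0
  cap [150.79  75.09   4.  ] 143.9380191376106 156.81655565936404 rel hub [ 66.94   0.43 -32.  ]
  cap [283.56  10.97   4.  ] 269.9909907799687 295.4880307447083 rel hub [199.71 -63.69 -32.  ]
a4 hub [83.96 74.62 36.  ]
  tick 137.4 r 20.8
  tick 17.2 r 20.9
  tick -0.5 r 20.7
  needle 10.9 r 20.0
  cap [151.27  75.14   4.  ] 144.78067015409871 157.0734861150864 rel hub [ 67.32   0.52 -32.  ]
  cap [285.99  11.55   4.  ] 271.0225139964763 299.94900593236264 rel hub [202.03 -63.07 -32.  ]
a5 hub [84.02 74.75 36.  ]
  tick 137.4 r 20.6
  tick 16.4 r 20.7
  tick 0.0 r 20.5
  needle 11.9 r 20.1
  cap [151.1  75.1   4. ] 145.12156862774722 156.79454386082276 rel hub [ 67.08   0.35 -32.  ]
  cap [286.41  12.49   4.  ] 271.9392871107139 301.05930416960234 rel hub [202.39 -62.26 -32.  ]
```

Geometry check:
- The ticks are 17° apart and start at 137°, so 16 mm of travel puts the needle at 9.2°.
- The needle read 14.3°, 10.9° and 11.9° at crank angles 111°, 121° and 128°, which is about 15.4, 15.8 and 15.7 mm.
- The cap position shows the same pattern.

The peak is therefore near 122–123°. I'll go back about 5°, then release.

Call:
apply_moves(claw=[0.0,0.0,0.0,0.0,0.0,0.06,0.06,0.06,0.06,0.06,0.06], xyz=[[0,-0.003,-0.002],[0,-0.0058,-0.0042],[0,-0.0058,-0.0042],[0,-0.0058,-0.0042],[0,-0.0058,-0.0042],[0,-0.0058,-0.0042],[0,-0.0058,-0.0042],[0,-0.0058,-0.0042],[0,-0.0058,-0.0042],[0,-0.0058,-0.0042],[0,-0.0058,-0.0042]], turn=[[0,0,0],[0,0,0],[0,0,0],[0,0,0],[0,0,0],[0,0,0],[0,0,0],[0,0,0],[0,0,0],[0,0,0],[0,0,0]])

```text
clock: 7.33
eef_pos: [551.2, 194.9, 119.2]
tool_rot: [0.604, 0.797, -0.0, 0.0]
ft_force: [-0.0, -0.3, -0.6]
finger_gap: 50.5
```

Call:
apply_moves(claw=[0.06,0.06,0.06,0.06,0.06,0.06,0.06,0.06], xyz=[[0,0,-0.01],[0,0,-0.025],[0,0,-0.045],[0,0,-0.07],[0,0,-0.09],[0,0,-0.1],[0,0,-0.1],[0,0,-0.1]], turn=[[0,0,0],[0,0,0],[0,0,0],[0,0,0],[0,0,0],[0,0,0],[0,0,0],[0,0,0]])

```text
clock: 8.0
eef_pos: [551.0, 195.0, 219.3]
tool_rot: [0.604, 0.797, 0.0, 0.0]
ft_force: [0.2, -0.1, -0.2]
finger_gap: 60.6
```

```bash
python3 look.py a6
python3 - <<'E'
from rig import cams
import cv2;cv2.imwrite("pics/scene6.png",cams.snapshot("scene")["color"])
E
```

```text
t 8.0 tcp local [ 40.15  -0.45 144.29] F [ 0.24 -0.07 -0.24] gap 60.5756017630001 turn needed [0.02 0.01 0.02]
cap 0 None
```

View pics/a6.png

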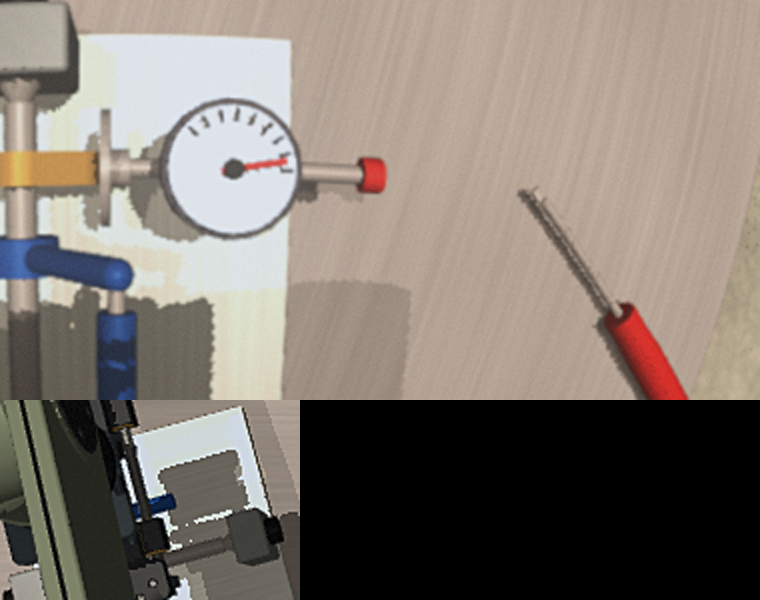

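View pics/scene6.png

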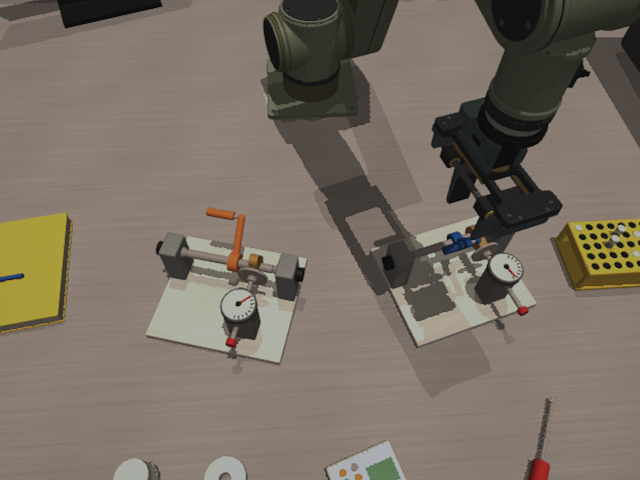

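Run:
```python
from meas import *
np.set_printoptions(precision=2,suppress=True)
t=np.array([40.15,-.45,144.29]);c=onplane(233/2+260,168.5/2+60,t,36);print(c)
for st,u,v in red(crop("a6"),t):
    P=np.array([onplane(a,b,t,36) for a,b in zip(u,v)])-c;r=np.hypot(P[:,0],P[:,1])
    if r.min()<16:
        w=P[r>12].mean(0);print("needle",np.degrees(np.arctan2(w[1],w[0])))
    else:
        print("cap",np.mean([onplane(a,b,t,4) for a,b in zip(u,v)],0))
for p in[(194,131),(288,171)]:
    d=onplane(p[0]/2+260,p[1]/2+60,t,34)-c;print("tick",np.degrees(np.arctan2(d[1],d[0])))
from rig import r
r.hand_in()
print(r.get_obs()["clock"])
```

```text
[84.15 74.7  36.  ]
cap [150.87  75.18   4.  ]
cap [318.37  -5.92   4.  ]
tick 136.40332561615276
tick -0.5309461292236713
the job is handed in; nothing more can be done
the job is handed in; nothing more can be done
```

I turned the blue crank by its handle from about 37° to about 123° above level, where its cam holds the plunger at its greatest travel. I then let go, lifted the gripper 100 mm clear and handed in at about 8 s.

- **Finding the peak:** the dial read about 15.4, 15.8 and 15.7 mm at crank angles of 111°, 121° and 128°, so I went back about 5° from the last one before releasing.
- **After release:** the red cap measured 150.9 mm from the spindle axis. It was 151.3 mm at the highest reading and about 134 mm at the start, though the start figure came from the top camera. By eye, the pointer in the last picture stands between the last two ticks, as it did at the peak.
- **Contact and the orange crank:** the force on the tool was about 0.3 N. The orange handle appears at the same pixels in the scene picture as before; I checked this by eye only.
- **Check that failed:** the last script gave no pointer angle, because the pointer was too small in that picture for the filter. That script also handed the job in, so I could not repeat the reading. I did not measure the plunger's stillness separately.

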